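# Slacken the left-hand reel knob

## Task

Two component tape reels lie flat on their spindle stands, each held down by a black bar knob. Loosen the knob on the larger reel: it has a left-hand thread, so turn it clockwise as seen from above, by about a quarter turn, and let go of it. Leave the knob on the smaller reel as it is.

Things in the scene. Friction and masses are not known exactly. Their poses are not given: they have to be found in the camera images.
- big_grip (a point): Knob on the larger reel (white, 178 mm across, flat, top face 37 mm above the bench, stand fixed). Black bar 50 long, 14 thick, 34 high, from 50 to 84 mm above the bench, on a round metal foot 48 mm across. The point lies on the knob's vertical axis, the reel's centre, mid-bar, 70 mm above the bench. x runs along the bar, y across its thickness (grip there), z up; it turns with the knob.
- big_knob (a joint): Turn of the larger reel's knob, rad, growing clockwise seen from above, which loosens it. Starts tight at 0 to 0.2; 1.6 more is a quarter turn; stop at 3.0. Below 0 it is being tightened, stop at -0.6. Evenly stiff, about 0.1 Nm; stays where left; does not rise. Reel and stand do not turn with it.
- small_grip (a point): Knob on the smaller reel (white, 116 mm across, on another fixed stand); same knob, heights and axes as on the larger. To be left alone. Either reel may stand on the left, the other on the right.
- small_knob (a joint): Turn of the knob on the smaller reel, rad, growing clockwise from above; starts between 0 and 0.2 and is to stay as it is.

How it is judged:
By the outcome, as a careful person would: the job done as asked, in the order asked, and still so for the second after the job is handed in, with the robot touching nothing.
It also fails if it takes over 32 s, if anything falls off the work surface, if the arm or the gripper's body presses on something with over 40 N, if the wrist force passes 120 N, or if a joint passes its speed limit or range.

## Robot

A 6-joint arm with a two-finger parallel gripper is mounted at the origin on the work surface. World frame = base frame: x ahead of the robot, y to its left, z up, the work surface at z = 0. Lengths are in m, angles in degrees, forces in N, time in s.
With the tool pointing down it reaches from about 0.375 to 0.9 m from the base axis. Payload 3.1 kg.
Tool frame: the origin (TCP) lies midway between the tips of the shut fingers; the grasp point (between the pads) lies 19 mm behind it; x points along the fingers, y is the direction in which the jaws open and shut, and the axes are right-handed (so a half turn about x gives the same grasp; the last joint's range is limited). The gripper opens to 87 mm and grips with 3 to 60 N. Pads are 19 mm wide; open, the fingers measure 117 mm over their backs; the gripper's body (75 mm by 190 mm) begins 51 mm behind the grasp point.
Start: joints at [-83.05, 30.224, 82.088, -0, 67.689, -10.227], TCP at [0.185, -0.597, 0.223] pointing down, gripper open.
Joint ranges: [-176.69, 176.69], [-43.24, 126.21], [12.49, 139.97], [-82, 262], [0, 151.66], [-163.58, 163.58]. Speed limits (degrees/s): [159.86, 159.86, 180, 180, 180, 180].

## Interface

Orientations are given as a 3x3 rotation matrix whose columns are the frame's x, y, z axes.
In Python, from rig import bot gives the robot as it stands.
- The arm moves only by the tool play_rows, never from a script. Its argument "motion" is a list of rows, each a list of 3 entries, a list of its own where there are three numbers: the shift along the tool's x, y, z in mm, then the turn, a rotation vector about the tool's x, y, z in degrees, then the opening, from 0 (shut) to 1 (fully open). A call has 1 to 8 rows; each row is the pose to reach, as a shift and turn from the pose commanded when the call began, along the tool's axes at that moment; what a row does not reach only later rows make up. A row lasts 1/10 s, in which the tool goes at most 50 mm and 8.59 degrees, less where a joint would pass 70% of its speed; a pose out of reach is approached as far as the arm can. A call with a gripper value outside its range is refused whole. The fingers move at their own pace and stop on an object; the grip force is fixed at half the most. Time passes only in rows, so rows that repeat a pose let the fingers close. It gives the time, the measured TCP pose, the force and the opening at its end, in the units of the state.
- bot.read_state(): the state, without advancing time (a new reading comes with each control period).
- bot.capture(name): name is "side" or "top" or "wrist"; returns a dict with "img" (400x640x3 uint8, blue, green, red), "mtx" (3x3 intrinsics, pixels), "rvec" (rotation vector, rad) and "tvec" (3), from world to camera coordinates, as OpenCV has them. Camera axes: x right, y down, z forward; pixel columns grow to the right and rows downward; lengths in m; the calibration is good to about 2 mm. A picture is of the moment at which its call begins. There is no depth.
- bot.hand_in(): hands the job in, once; it reports no verdict.
The state is a dict: "time_s": time; "joint_positions": joint angles; "qvel": joint speeds; "tau": joint torques, N m; "position": TCP position; "tcp_rot": TCP orientation; "force": force on the tool from outside, world axes, zero at the start; "moment": the same for the moment, N m; "opening": opening from 0.0 (shut) to 1.0 (fully open).
Only numpy, scipy, OpenCV 4.12 (cv2) and the standard library are available. Lean on these libraries where they do the work, as an engineer would, in place of code of your own. Each camera call takes 0.05 s, during which the arm holds its last target.

## Working session

There is one attempt and no reset: what is moved stays moved. The work goes in short steps, Python scripts to look and compute and a tool call to move; the robot and the scene stay as the last step left them, time stands still between calls to the robot, and variables do not carry over. Pictures are saved under pics/ and viewed, and the job is handed in when it is done.

Besides the shell and the picture viewer there is one more tool, called after "Emit:" as name(argument=value, ...), one argument or row to a line, values as JSON. play_rows: Moves the arm, as the interface text tells. Its arguments: {"type":"object","properties":{"motion":{"type":"array"}},"required":["motion"]}

```bash
mkdir -p pics; cat > h.py <<'E'
import numpy as np,cv2
from rig import bot
def ray(c,uv,z):
    R,_=cv2.Rodrigues(np.array(c["rvec"],float));t=np.array(c["tvec"],float).ravel()
    uv=np.asarray(uv,float).reshape(-1,1,2)
    n=cv2.undistortPoints(uv,np.array(c["mtx"],float),None).reshape(-1,2)
    d=np.c_[n,np.ones(len(n))]@R; o=-R.T@t
    return o+d*((z-o[2])/d[:,2])[:,None]
E
python3 - <<'E'
from h import *
s=bot.read_state();print(s)
for n in("top","side","wrist"):
    c=bot.capture(n);cv2.imwrite(f"pics/{n}0.png",c["img"])
    import pickle;pickle.dump(c,open(n+"0.pkl","wb"))
E
```

```text
{'time_s': 0.0, 'joint_positions': array([-8.30503511e+01,  3.02798168e+01,  8.21532091e+01, -7.13752064e-04,
        6.76880929e+01, -1.02259149e+01]), 'qvel': array([ 0.10600797,  0.00816473, -0.03783511,  0.07528305,  0.06081155,
        0.00861172]), 'tau': array([ 7.81292965e-04, -4.40045750e+01, -1.76590151e+01,  6.34129252e-02,
        5.81479096e-02, -1.65465699e-04]), 'position': array([ 0.18451616, -0.59641132,  0.22158013]), 'tcp_rot': array([[-2.67217917e-04,  2.95304857e-01, -9.55403041e-01],
       [ 2.09699299e-03, -9.55400809e-01, -2.95304753e-01],
       [-9.99997766e-01, -2.08238420e-03, -3.63952001e-04]]), 'force': array([-0.74163363,  0.02430205,  0.49118422]), 'moment': array([ 0.02345992, -0.00039832, -0.02049551]), 'opening': 0.996156925639241}
```

View pics/top0.png

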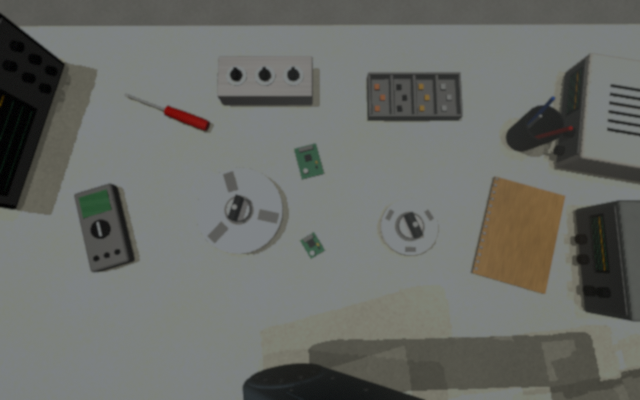

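View pics/side0.png

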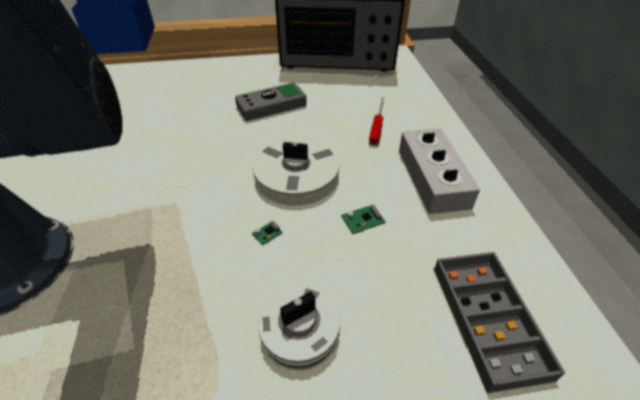

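View pics/wrist0.png

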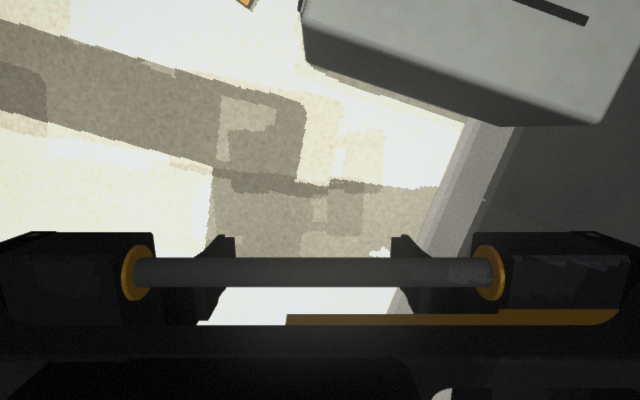

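The top view shows the larger reel near pixel (240,211) with a dark knob at (238,208). The smaller reel is near (409,228). Next I'll measure both.

```bash
python3 - <<'E'
from h import *
import pickle
c=pickle.load(open("top0.pkl","rb"));im=c["img"];g=im.max(2)
for nm,(u,v),w in(("big",(238,209),22),("small",(410,227),22)):
    m=np.zeros_like(g);m[v-w:v+w,u-w:u+w]=(g[v-w:v+w,u-w:u+w]<50)*255
    n,l,st,ce=cv2.connectedComponentsWithStats(m)
    k=1+np.argmax(st[1:,4]);print(nm,[(st[i,4],ce[i].round(1)) for i in range(1,n)])
    vv,uu=np.where(l==k);P=ray(c,np.c_[uu,vv],0.084)
    r=cv2.minAreaRect((P[:,:2]*1000).astype(np.float32));print("rect z84",r,"mean",P.mean(0))
    d=np.linalg.svd(P[:,:2]-P[:,:2].mean(0))[2][0];print("bar ang",np.degrees(np.arctan2(d[1],d[0])))
print(-cv2.Rodrigues(c["rvec"])[0].T@np.array(c["tvec"]).ravel())
# white reel
print(im[205,265],im[205,300],im[205,200],im[205,210])
big=np.hstack([cv2.resize(im[150:270,180:300],(390,390),interpolation=cv2.INTER_CUBIC),cv2.resize(im[167:287,350:470],(390,390),interpolation=cv2.INTER_CUBIC)])
cv2.imwrite("pics/z.png",cv2.convertScaleAbs(big,alpha=1.3))
s=pickle.load(open("side0.pkl","rb"))["img"]
cv2.imwrite("pics/zs.png",np.hstack([cv2.resize(s[120:220,245:345],(400,400),interpolation=cv2.INTER_CUBIC),cv2.resize(s[270:370,250:350],(400,400),interpolation=cv2.INTER_CUBIC)]))
E
```

```text
big [(np.int32(153), array([236.1, 208.3]))]
rect z84 ((515.0864868164062, 146.49658203125), (15.408794403076172, 46.395484924316406), 73.37068939208984) mean [0.51440768 0.14594779 0.084     ]
bar ang 164.2130325251009
small [(np.int32(69), array([411. , 226.1])), (np.int32(1), array([411., 215.])), (np.int32(9), array([418.7, 231.2]))]
rect z84 ((482.0782775878906, -188.69090270996094), (43.68227767944336, 6.831652641296387), 23.139728546142578) mean [ 0.48089016 -0.188584    0.084     ]
bar ang -155.9250424045135
[ 0.41604676 -0.0081355   0.86993575]
[132 129 125] [129 130 125] [131 129 125] [132 130 126]
```

View pics/z.png

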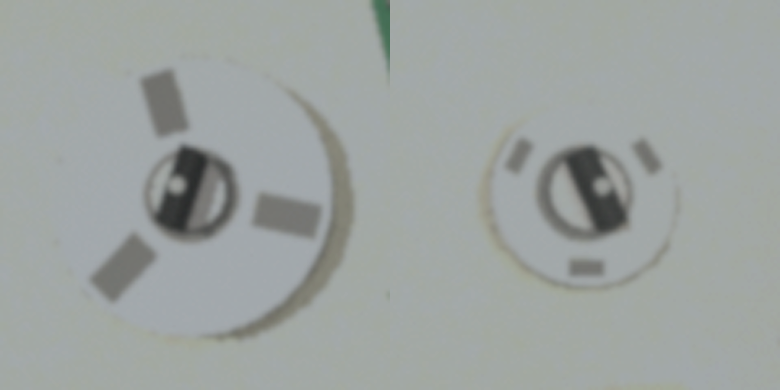

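View pics/zs.png

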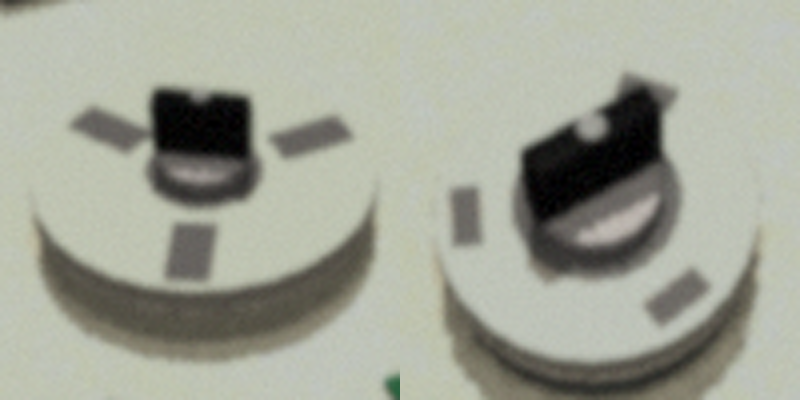

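```bash
python3 - <<'E'
from h import *
import pickle
c=pickle.load(open("top0.pkl","rb"))
f=lambda x,y:(180+(x+.5)/3.25-.5,150+(y+.5)/3.25-.5)
print("dot",ray(c,f(177,186),.084),"foot",ray(c,f(191,195),.050))
a=ray(c,[f(187,147),f(157,228)],.084);print("left edge",a,np.degrees(np.arctan2(*(a[0]-a[1])[1::-1])))
a=ray(c,[f(207,155),f(182,233)],.084);print("right edge",a,np.degrees(np.arctan2(*(a[0]-a[1])[1::-1])))
s=pickle.load(open("side0.pkl","rb"));q=lambda x,y:(245+(x+.5)/4-.5,120+(y+.5)/4-.5)
print("side dot",ray(s,q(200,97),.084))
a=ray(s,[q(152,90),q(250,98)],.084);print(a,np.degrees(np.arctan2(*(a[0]-a[1])[1::-1])))
E
```

```text
dot [[0.51705954 0.14994207 0.084     ]] foot [[0.51584381 0.14794039 0.05      ]]
left edge [[0.54046082 0.14472337 0.084     ]
 [0.49207651 0.16096662 0.084     ]] -18.557573116794156
right edge [[0.53566245 0.13266226 0.084     ]
 [0.48915145 0.14610061 0.084     ]] -16.115510904916913
side dot [[0.518812   0.15020918 0.084     ]]
[[0.49592153 0.15944018 0.084     ]
 [0.54304861 0.14574239 0.084     ]] 163.79314902243925
```

Two views agree: the knob centre is at about (0.517, 0.149) and the bar runs at about -17° in yaw. For the approach, tool y goes to yaw 73°, which puts j6 at about -57 and leaves room to turn clockwise.

Emit:
play_rows(
  motion=[
    [[20,-614,-538],[-145.8,0,0],1],
    [[20,-614,-538],[-145.8,0,0],1],
    [[20,-614,-538],[-145.8,0,0],1],
    [[20,-614,-538],[-145.8,0,0],1],
    [[20,-614,-538],[-145.8,0,0],1],
    [[20,-614,-538],[-145.8,0,0],1],
    [[20,-614,-538],[-145.8,0,0],1],
    [[20,-614,-538],[-145.8,0,0],1],
  ],
)

```text
time_s: 0.95
position: [0.3479, -0.2301, 0.2128]
tcp_rot: [[0.0, 0.998, -0.066], [-0.0, -0.066, -0.998], [-1.0, 0.0, 0.0]]
force: [0.6, -1.0, 0.2]
opening: 0.996
```

```bash
cat >> h.py <<'E'
def go(p,yaw):
    s=bot.read_state();R=np.array(s["tcp_rot"]);p0=np.array(s["position"])
    from scipy.spatial.transform import Rotation as Ro
    a=np.radians(yaw);x=np.array([0,0,-1.]);y=np.array([np.cos(a),np.sin(a),0]);T=np.c_[x,y,np.cross(x,y)]
    print("t",round(s["time_s"],2),"q",np.round(s["joint_positions"],1),"p",p0.round(4),"F",np.round(s["force"],1),"M",np.round(s["moment"],2),"open",round(s["opening"],3),"yaw",round(np.degrees(np.arctan2(R[1,1],R[0,1])),2))
    print("shift",(R.T@(np.array(p)-p0)*1000).round(1),"turn",np.degrees(Ro.from_matrix(R.T@T).as_rotvec()).round(2))
E
python3 -c "
from h import *
go([.517,.149,.2],73)"
```

```text
t 0.95 q [-48.9  15.1 111.1   0.   53.7 -45.2] p [ 0.3479 -0.2301  0.2128] F [ 0.6 -1.   0.2] M [-0.   -0.15 -0.02] open 0.996 yaw -3.76
shift [  12.8  143.8 -389.4] turn [-7.676e+01  2.000e-02 -1.000e-02]
```

Emit:
play_rows(
  motion=[
    [[13,144,-389],[-76.8,0,0],1],
    [[13,144,-389],[-76.8,0,0],1],
    [[13,144,-389],[-76.8,0,0],1],
    [[13,144,-389],[-76.8,0,0],1],
    [[13,144,-389],[-76.8,0,0],1],
    [[13,144,-389],[-76.8,0,0],1],
    [[13,144,-389],[-76.8,0,0],1],
    [[13,144,-389],[-76.8,0,0],1],
  ],
)

```text
time_s: 1.75
position: [0.513, 0.1344, 0.2001]
tcp_rot: [[-0.0, 0.421, 0.907], [-0.0, 0.907, -0.421], [-1.0, -0.0, 0.0]]
force: [1.0, -1.2, 0.3]
opening: 1.001
```

```bash
python3 -c "
from h import *
go([.517,.149,.2],73)
c=bot.capture('wrist');cv2.imwrite('pics/w1.png',c['img'])
go([.517,.149,.2],73)"
```

```text
t 1.75 q [  2.6  24.7  97.1  -0.   58.3 -62.5] p [0.513  0.1344 0.2001] F [ 1.  -1.2  0.3] M [ 0.06 -0.19  0.03] open 1.001 yaw 65.07
shift [ 0.1 14.9 -2.5] turn [-7.93 -0.    0.01]
t 1.8 q [  3.1  24.9  96.6   0.4  58.1 -62.6] p [0.5168 0.1409 0.2004] F [3.9 4.3 0.6] M [ 0.3  -0.34 -0.05] open 1.0 yaw 65.5
shift [ 0.4  7.5 -3.1] turn [-7.5   0.22 -0.42]
```

View pics/w1.png

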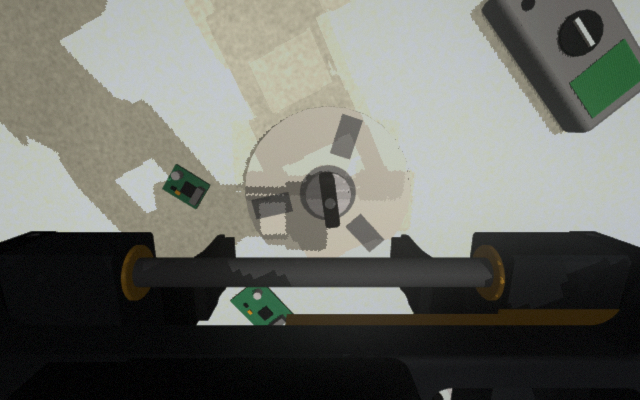

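The wrist view shows the large reel's knob bar at (328,198), tilted about 6°, with roughly 7.5° of turn still to go. I'll finish the turn and measure again.

Emit:
play_rows(
  motion=[
    [[0,5,-3],[-7.5,0,0],1],
    [[0,5,-3],[-7.5,0,0],1],
    [[0,5,-3],[-7.5,0,0],1],
    [[0,5,-3],[-7.5,0,0],1],
  ],
)

```text
time_s: 2.2
position: [0.5118, 0.1372, 0.2002]
tcp_rot: [[-0.0, 0.309, 0.951], [-0.0, 0.951, -0.309], [-1.0, -0.0, -0.0]]
force: [-0.4, 0.7, 0.2]
opening: 1.002
```

```bash
python3 - <<'E'
from h import *
c=bot.capture('wrist');im=c['img']
go([.517,.149,.2],73)
g=im.max(2);m=np.zeros_like(g);m[150:232,290:370]=(g[150:232,290:370]<55)*255
n,l,st,ce=cv2.connectedComponentsWithStats(m);print(st[1:],ce[1:])
k=1+np.argmax(st[1:,4]);vv,uu=np.where(l==k);P=ray(c,np.c_[uu,vv],.084)
print(cv2.minAreaRect((P[:,:2]*1000).astype(np.float32)))
cv2.imwrite("pics/w2.png",cv2.resize(im[120:240,240:400],(800,600),interpolation=cv2.INTER_CUBIC))
import pickle;pickle.dump(c,open("w2.pkl","wb"))
E
```

```text
t 2.25 q [  2.9  24.6  97.1  -0.   58.3 -69.1] p [0.5119 0.1371 0.2003] F [ 0.8 -0.3 -0.8] M [ 0.05 -0.16  0.01] open 1.001 yaw 72.02
shift [ 0.3 12.9  1.2] turn [-0.98 -0.01  0.01]
[[319 176  16  55 667]] [[326.26236882 202.24737631]]
((515.6168823242188, 149.71279907226562), (13.248820304870605, 51.636024475097656), 74.07498168945312)
```

View pics/w2.png

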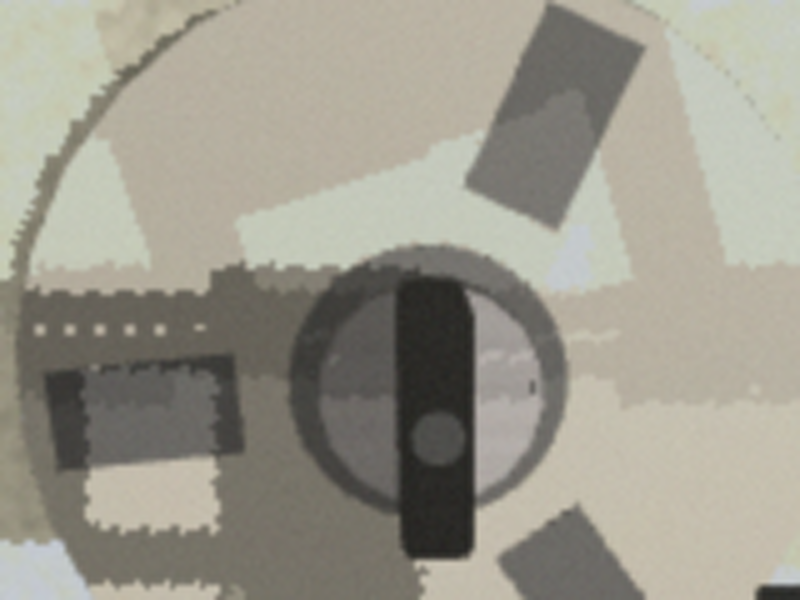

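```bash
python3 - <<'E'
from h import *
import pickle
c=pickle.load(open("w2.pkl","rb"))
f=lambda x,y:(240+(x+.5)/5-.5,120+(y+.5)/5-.5)
print(ray(c,f(438,437),.084),ray(c,f(429,381),.05))
for a,b in(((396,300),(402,545)),((472,330),(472,545))):
    q=ray(c,[f(*a),f(*b)],.084);d=q[0]-q[1];print(np.degrees(np.arctan2(d[1],d[0])))
go([.5165,.149,.057],73.2)
E
```

```text
[[0.51890358 0.14935019 0.084     ]] [[0.51555479 0.15011701 0.05      ]]
163.64444861966317
162.9475511257475
t 2.25 q [  2.9  24.6  97.1  -0.   58.3 -69.1] p [0.5119 0.1371 0.2003] F [ 0.8 -0.3 -0.8] M [ 0.05 -0.16  0.01] open 1.001 yaw 72.02
shift [143.3  12.7   0.7] turn [-1.18 -0.01  0.01]
```

Wrist, top and side views agree to about 2 mm: centre at (0.517, 0.1495), jaw yaw 73.3°. The bar measures 13×52 mm, against 14×50 given. I'll go down now.

Emit:
play_rows(
  motion=[
    [[0,13,1],[-1.3,0,0],1],
    [[20,13,1],[-1.3,0,0],1],
    [[50,13,1],[-1.3,0,0],1],
    [[80,13,1],[-1.3,0,0],1],
    [[110,13,1],[-1.3,0,0],1],
    [[130,13,1],[-1.3,0,0],1],
    [[143,13,1],[-1.3,0,0],1],
    [[143,13,1],[-1.3,0,0],1],
  ],
)

```text
time_s: 3.05
position: [0.5163, 0.1501, 0.0557]
tcp_rot: [[-0.003, 0.285, 0.959], [-0.0, 0.959, -0.285], [-1.0, -0.001, -0.003]]
force: [-0.9, -0.6, 0.2]
opening: 0.999
```

```bash
python3 - <<'E'
from h import *
c=bot.capture('wrist');cv2.imwrite("pics/w3.png",c['img'])
c=bot.capture('side');cv2.imwrite("pics/s3.png",c['img'])
go([.517,.1495,.057],73.3)
E
```

```text
t 3.15 q [  4.3  38.1 101.9   0.   39.9 -69.2] p [0.5176 0.1502 0.0576] F [ 0.5 -0.1 -0.1] M [ 0.06 -0.14 -0.03] open 0.998 yaw 73.48
shift [ 0.6 -0.9 -0.4] turn [ 0.18  0.05 -0.02]
```

View pics/w3.png

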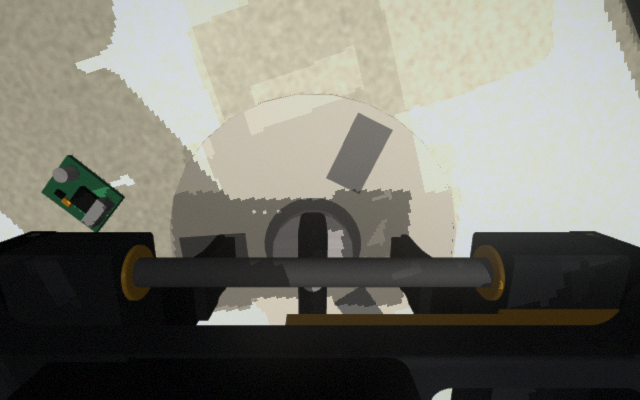

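View pics/s3.png

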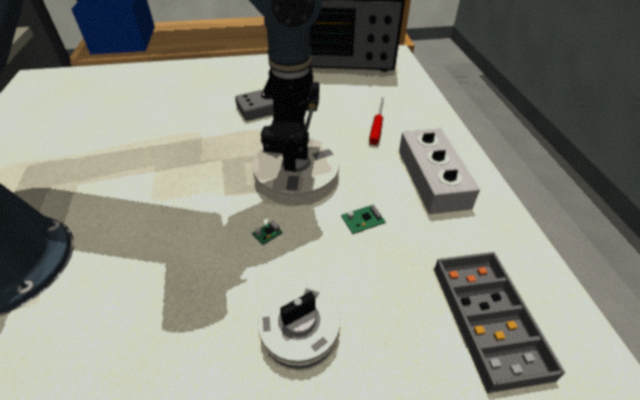

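The bar at (313,265) sits midway between the fingers, at columns 225 and 400. The grasp is centred, so I'll close.

Emit:
play_rows(
  motion=[
    [[0,0,0],[0,0,0],0],
    [[0,0,0],[0,0,0],0],
    [[0,0,0],[0,0,0],0],
    [[0,0,0],[0,0,0],0],
    [[0,0,0],[0,0,0],0],
    [[0,0,0],[0,0,0],0],
    [[0,0,0],[0,0,0],0],
    [[0,0,0],[0,0,0],0],
  ],
)

```text
time_s: 3.95
position: [0.5169, 0.1501, 0.0572]
tcp_rot: [[-0.0, 0.284, 0.959], [-0.0, 0.959, -0.284], [-1.0, -0.0, -0.0]]
force: [-0.3, 0.1, 0.1]
opening: 0.357
```

```bash
python3 -c "
from h import *
go([.517,.1495,.057],73.3)"
```

```text
t 3.95 q [  4.3  38.2 102.   -0.   39.9 -69.2] p [0.5169 0.1501 0.0572] F [-0.3  0.1  0.1] M [ 0.1  -0.19  0.02] open 0.357 yaw 73.49
shift [ 0.2 -0.5  0.3] turn [ 0.19 -0.01  0.  ]
```

Emit:
play_rows(
  motion=[
    [[0,0,0],[0,0,0],0],
    [[0,0,0],[0,0,0],0],
    [[0,0,0],[0,0,0],0],
    [[0,0,0],[0,0,0],0],
    [[0,0,0],[0,0,0],0],
    [[0,0,0],[0,0,0],0],
  ],
)

```text
time_s: 4.55
position: [0.5169, 0.1499, 0.0572]
tcp_rot: [[-0.0, 0.284, 0.959], [-0.0, 0.959, -0.284], [-1.0, -0.0, -0.0]]
force: [-0.3, -2.5, 0.5]
opening: 0.157
```

```bash
python3 -c "
from h import *
go([.517,.1495,.057],73.3)"
```

```text
t 4.55 q [  4.3  38.2 102.   -0.   39.9 -69.2] p [0.5169 0.1499 0.0572] F [-0.3 -2.5  0.5] M [-0.24 -0.12 -0.06] open 0.157 yaw 73.49
shift [ 0.2 -0.4  0.3] turn [ 0.19 -0.01  0.02]
```

Gripped: the opening is 13.7 mm on a 14 mm bar. Now I'll turn clockwise, which is positive about the tool's x axis (down).

Emit:
play_rows(
  motion=[
    [[0,0,0],[4,0,0],0],
    [[0,0,0],[10,0,0],0],
    [[0,0,0],[16,0,0],0],
    [[0,0,0],[22,0,0],0],
    [[0,0,0],[28,0,0],0],
    [[0,0,0],[34,0,0],0],
    [[0,0,0],[40,0,0],0],
    [[0,0,0],[46,0,0],0],
  ],
)

```text
time_s: 5.35
position: [0.5175, 0.1506, 0.0572]
tcp_rot: [[0.001, 0.889, 0.458], [0.001, 0.458, -0.889], [-1.0, 0.002, -0.0]]
force: [0.1, 1.3, -1.3]
opening: 0.16
```

```bash
python3 -c "
from h import *
go([.5169,.1499,.0572],-18.9)"
```

```text
t 5.35 q [ 4.300e+00  3.820e+01  1.019e+02  1.000e-01  3.980e+01 -2.300e+01] p [0.5175 0.1506 0.0572] F [ 0.1  1.3 -1.3] M [ 0.23 -0.26  0.13] open 0.16 yaw 27.27
shift [ 0.  -0.9  0.4] turn [ 4.617e+01 -4.000e-02 -8.000e-02]
```

Emit:
play_rows(
  motion=[
    [[0,0,0],[6,0,0],0],
    [[0,0,0],[12,0,0],0],
    [[0,0,0],[18,0,0],0],
    [[0,0,0],[24,0,0],0],
    [[0,0,0],[30,0,0],0],
    [[0,0,0],[36,0,0],0],
    [[0,0,0],[42,0,0],0],
    [[0,0,0],[46,0,0],0],
  ],
)

```text
time_s: 6.15
position: [0.5186, 0.1507, 0.0572]
tcp_rot: [[0.003, 0.947, -0.32], [0.001, -0.32, -0.947], [-1.0, 0.003, -0.002]]
force: [2.1, 1.2, -2.8]
opening: 0.16
```

Emit:
play_rows(
  motion=[
    [[0,0,0],[0,0,0],0],
    [[0,0,0],[0,0,0],0],
  ],
)

```text
time_s: 6.35
position: [0.5186, 0.1507, 0.0573]
tcp_rot: [[0.003, 0.948, -0.317], [0.001, -0.317, -0.948], [-1.0, 0.003, -0.002]]
force: [4.0, 2.4, -4.9]
opening: 0.155
```

```bash
python3 -c "
from h import *
go([.5169,.1499,.0572],-18.9)
c=bot.capture('wrist');cv2.imwrite('pics/w4.png',c['img'])"
```

```text
t 6.35 q [4.300e+00 3.820e+01 1.019e+02 1.000e-01 3.970e+01 2.270e+01] p [0.5186 0.1507 0.0573] F [ 4.   2.4 -4.9] M [ 0.41 -0.68 -0.13] open 0.155 yaw -18.48
shift [ 0.1 -1.4  1.3] turn [ 0.42 -0.12 -0.17]
```

View pics/w4.png

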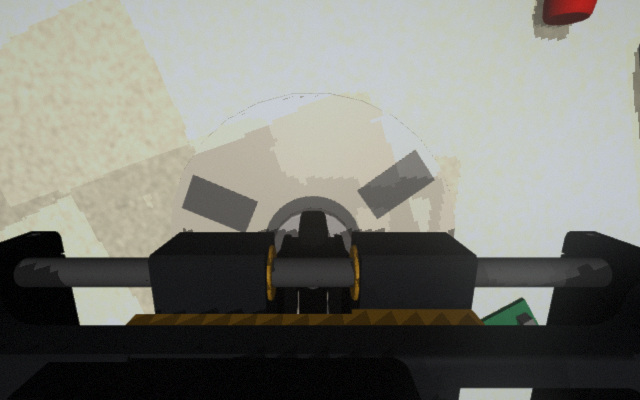

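The bar at (313,240) is still aligned with the jaws and the reel has rotated in the view, so the knob turned with the gripper. I'll release it.

Emit:
play_rows(
  motion=[
    [[0,0,0],[0,0,0],1],
    [[0,0,0],[0,0,0],1],
    [[0,0,0],[0,0,0],1],
    [[0,0,0],[0,0,0],1],
    [[0,0,0],[0,0,0],1],
    [[0,0,0],[0,0,0],1],
    [[0,0,0],[0,0,0],1],
    [[0,0,0],[0,0,0],1],
  ],
)

```text
time_s: 7.2
position: [0.5169, 0.1501, 0.0572]
tcp_rot: [[-0.0, 0.948, -0.317], [-0.0, -0.317, -0.948], [-1.0, -0.0, 0.0]]
force: [0.4, 0.0, 0.6]
opening: 0.8
```

Emit:
play_rows(
  motion=[
    [[-10,0,0],[0,0,0],1],
    [[-30,0,0],[0,0,0],1],
    [[-60,0,0],[0,0,0],1],
    [[-90,0,0],[0,0,0],1],
    [[-120,0,0],[0,0,0],1],
    [[-140,0,0],[0,0,0],1],
    [[-140,0,0],[0,0,0],1],
    [[-140,0,0],[0,0,0],1],
  ],
)

```text
time_s: 8.0
position: [0.5168, 0.1501, 0.1976]
tcp_rot: [[0.001, 0.948, -0.317], [0.0, -0.317, -0.948], [-1.0, 0.001, -0.0]]
force: [-0.3, -0.0, -0.4]
opening: 1.0
```

```bash
python3 - <<'E'
from h import *
go([.5169,.1499,.0572],-18.9)
c=bot.capture('wrist');im=c['img'];cv2.imwrite('pics/w5.png',im)
g=im.max(2);m=np.zeros_like(g);m[150:232,290:370]=(g[150:232,290:370]<55)*255
n,l,st,ce=cv2.connectedComponentsWithStats(m)
k=1+np.argmax(st[1:,4]);vv,uu=np.where(l==k);P=ray(c,np.c_[uu,vv],.084)
print(st[k],cv2.minAreaRect((P[:,:2]*1000).astype(np.float32)))
d=np.linalg.svd(P[:,:2]-P[:,:2].mean(0))[2][0];print("bar ang",np.degrees(np.arctan2(d[1],d[0])))
c=bot.capture('top');cv2.imwrite('pics/t5.png',c['img'])
E
```

```text
t 8.0 q [ 4.3 25.4 96.2 -0.  58.4 22.8] p [0.5168 0.1501 0.1976] F [-0.3 -0.  -0.4] M [-0.03 -0.01  0.01] open 1.0 yaw -18.51
shift [1.404e+02 1.000e-01 2.000e-01] turn [ 0.39 -0.02 -0.04]
[307 174  15  56 639] ((519.8452758789062, 152.4976806640625), (51.584354400634766, 13.002041816711426), 71.42828369140625)
bar ang -108.62834600538957
```

View pics/w5.png

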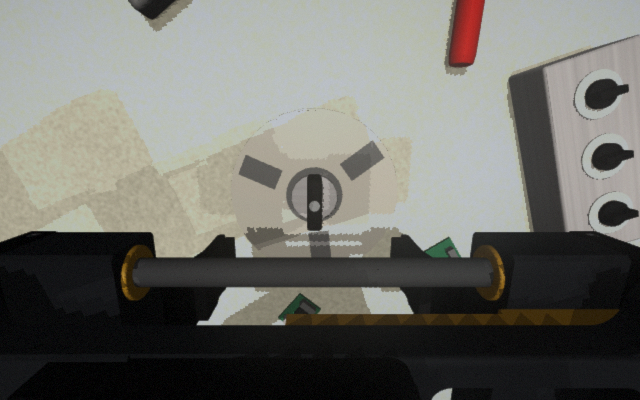

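View pics/t5.png

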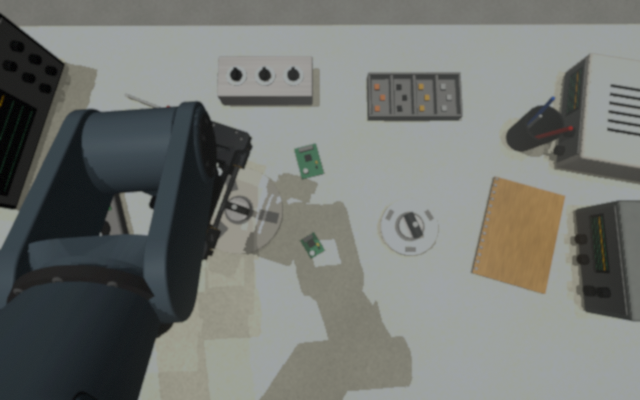

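The bar at (315,203) now lies at yaw 71.4° against 163.4° before, which is 92° clockwise. The small knob at (411,226) looks unchanged and the gripper is clear, so I'll hand in.

```bash
python3 -c "
from rig import bot
print(bot.hand_in())"
```

```text
the job is handed in; nothing more can be done
None
```

I loosened the knob on the larger reel by turning it clockwise about 92° (1.6 rad), let go of it and lifted the gripper clear. I then handed the job in at about 8 s of the 32 s allowed.

- **Turn:** in the wrist images the bar went from a yaw of about 163.4° to 71.4°. That matches the gripper's own measured turn of 92.0°.
- **After release:** the gripper was fully open with its tip 198 mm above the bench. The measured force was under 1 N.
- **Smaller reel:** its knob still sits at the same place in the top view and looks unchanged. I judged this by eye and did not measure its angle again.
- **Disagreements:** the different views placed the knob's centre up to about 3 to 4 mm apart, which did not affect the grip. While I held the knob, the off-axis force reached about 7 N, well within the limits, and it went away on release.

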